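Put the capped reagent bottles back in the carrier

ROBOT

A 6-joint arm with a two-finger parallel gripper is mounted at the origin on the work surface. World frame = base frame: x ahead of the robot, y to its left, z up, the work surface at z = 0. Lengths are in m, angles in rad, forces in N, time in s.
With the tool pointing down it reaches from about 0.35 to 0.725 m from the base axis. Payload 6 kg.
Tool frame: the origin (TCP) lies midway between the tips of the shut fingers; the grasp point (between the pads) lies 19 mm behind it (arm.grip_depth is the distance from the TCP to the grasp point, in m); z points along the fingers, y is the line along which they close (so a half turn about z gives the same grasp; the last joint's range is limited). The gripper opens to 85 mm and grips with 20 to 120 N. Pads are 22 mm wide; open, the fingers measure 114 mm over their backs; the gripper's body (76 mm by 85 mm) begins 54 mm behind the grasp point. The pads swing forward as they close: fully open they stand 13 mm farther back than shut.
Start: joints at [1.506, 0.04, 0.085, 0, -1.615, -0.334], TCP at [0.233, 0.553, 0.231] pointing down, gripper open.
Joint ranges: [-2.56, 2.56], [-1.29, 2.01], [-1.08, 1.49], [-3.29, 1.98], [-2.81, -0.18], [-2.99, 2.99]. Speed limits (rad/s): [2.57, 2.57, 3.01, 3.14, 3.14, 3.14].

INTERFACE

Orientations are given as a rotation vector (axis times angle).
In Python, from station import arm gives the robot as it stands. The module is installed in compiled form; this text tells all that it offers.
- The arm moves only by the shell command python3 -m crank 'ROWS' [FORCE]. ROWS is text: rows parted by semicolons, each of 7 numbers parted by spaces: the shift along the world's x, y, z in mm, then the turn, a rotation vector about the world's x, y, z in degrees, then the opening, from 0 (shut) to 1 (fully open). A call has exactly 10 rows; each row shifts and turns the commanded pose from where the row before left it; what a row does not reach is not made up. A row lasts 1/10 s, in which the tool goes at most 50 mm and 8.59 degrees, less where a joint would pass 70% of its speed; a pose out of reach is approached as far as the arm can. A call with a gripper value outside its range is refused whole. The fingers move at their own pace and stop on an object; FORCE is the grip in N (left out, the last holds). Time passes only in rows, so rows that do not move let the fingers close, or fill a call up. It gives the time, the measured TCP pose, the force, the opening and the grip force at its end, in the units of the state.
- arm.sense(): the state, without advancing time (a new reading comes with each control period).
- arm.capture(name): name is "scene" or "top" or "wrist"; returns a dict with "frame" (420x560x3 uint8, red, green, blue), "fx", "fy", "cx", "cy" (pixels), "dist_coeffs" ([k1, k2, p1, p2, k3] as OpenCV has them; the pictures are not rectified), "position" and "rotation" of the camera in the world. Camera axes: x right, y down, z forward; pixel columns grow to the right and rows downward; lengths in m; the calibration is good to about 2 mm. A picture is of the moment at which its call begins. There is no depth.
- arm.job_done(): hands the job in; it is judged then, once.
The state is a dict: "time": time; "q": joint angles; "joint_velocities": joint speeds; "joint_torque": joint torques, N m; "ee_pos": TCP position; "orientation": TCP orientation; "contact_force": force on the tool from outside, world axes, zero at the start; "ft_torque": the same for the moment, N m; "opening": finger opening in m; "grasp_force": force on a finger pad.
Only numpy, scipy, OpenCV 4.12 (cv2) and the standard library are available. Lean on these libraries where they do the work, as an engineer would, in place of code of your own. Each camera call takes 0.05 s, during which the arm holds its last target. There are 200 camera calls.

TASK

Put the four capped reagent bottles away in the bottle carrier, each standing upright on the floor of the pocket made for it: square or round, large or small, to match the bottle. Leave the two bottles without caps standing where they are for washing-up. Knock no bottle over, and set the bottles down rather than drop them.

Things in the scene. Friction and masses are not known exactly. Their poses are not given: they have to be found in the camera images.
- large_square: Large square white plastic bottle with cap: body 60 x 60 mm, 88 mm tall; its shoulder narrows to a neck at 100 mm, and a round grey screw cap, 50 mm across, fills z = 102 to 125 mm, its flat top being the top of the bottle. Origin: centre of the underside; z up through the cap; x and y are square to its flat sides. It stands loose on the bench, weighs 0.2 to 0.37 kg and can be lifted by its cap.
- small_square: Small square white plastic bottle with cap: body 46 x 46 mm, 64 mm tall; its shoulder narrows to a neck at 72 mm, and a round grey screw cap, 36 mm across, fills z = 74 to 95 mm, its flat top being the top of the bottle. Origin: centre of the underside; z up through the cap; x and y are square to its flat sides. It stands loose on the bench, weighs 0.08 to 0.16 kg and can be lifted by its cap.
- large_round: Large round white plastic bottle with cap: body 62 mm in diameter, 88 mm tall; its shoulder narrows to a neck at 100 mm, and a round grey screw cap, 50 mm across, fills z = 102 to 125 mm, its flat top being the top of the bottle. Origin: centre of the underside; z up through the cap; round, so its yaw means nothing. It stands loose on the bench, weighs 0.2 to 0.37 kg and can be lifted by its cap.
- small_round: Small round white plastic bottle with cap: body 46 mm in diameter, 64 mm tall; its shoulder narrows to a neck at 72 mm, and a round grey screw cap, 36 mm across, fills z = 74 to 95 mm, its flat top being the top of the bottle. Origin: centre of the underside; z up through the cap; round, so its yaw means nothing. It stands loose on the bench, weighs 0.08 to 0.16 kg and can be lifted by its cap.
- open_large: Large round white bottle like the capped one (62 mm in diameter, 88 mm body), with a bare threaded neck 44 mm across reaching 122 mm. No cap: the mouth is open. Empty and light (about 100 g), left out for washing; not to be moved. Origin: centre of the underside; z up.
- open_small: Small square white bottle like the capped one (46 x 46 mm, 64 mm body), with a bare threaded neck 30 mm across reaching 92 mm. No cap: the mouth is open. Empty and light (about 60 g), left out for washing; not to be moved. Origin: centre of the underside; z up.
- holder_large_square: Holder for the large square bottle; pocket 76 x 76 mm, parallel to the block. Fixed grey 88 x 88 x 30 mm block with dark pocket floor, one of four set 2 x 2, in any order, in the red carrier. Origin: centre of the block's underside, 4 mm above the bench; x, y along its sides, z up. Pocket centred, 24 mm deep: mouth at z = 30 mm (3 mm chamfer), floor at z = 6 mm.
- holder_small_square: Holder for the small square bottle; pocket 62 x 62 mm, parallel to the block. Fixed grey 88 x 88 x 30 mm block with dark pocket floor, one of four set 2 x 2, in any order, in the red carrier. Origin: centre of the block's underside, 4 mm above the bench; x, y along its sides, z up. Pocket centred, 24 mm deep: mouth at z = 30 mm (3 mm chamfer), floor at z = 6 mm.
- holder_large_round: Holder for the large round bottle; round pocket 78 mm across. Fixed grey 88 x 88 x 30 mm block with dark pocket floor, one of four set 2 x 2, in any order, in the red carrier. Origin: centre of the block's underside, 4 mm above the bench; x, y along its sides, z up. Pocket centred, 24 mm deep: mouth at z = 30 mm (3 mm chamfer), floor at z = 6 mm. Carrier: 190 mm square, 38 mm high.
- holder_small_round: Holder for the small round bottle; round pocket 62 mm across. Fixed grey 88 x 88 x 30 mm block with dark pocket floor, one of four set 2 x 2, in any order, in the red carrier. Origin: centre of the block's underside, 4 mm above the bench; x, y along its sides, z up. Pocket centred, 24 mm deep: mouth at z = 30 mm (3 mm chamfer), floor at z = 6 mm. The fixed gel tank is 78 mm high.

How it is judged:
At the end, for the whole second after the job is handed in: Each capped bottle stands at rest in the holder of its own shape and size: within 14 mm of the pocket's centre, underside on the pocket floor (within 4 mm), upright within 0.08 rad. Both open bottles are within 20 mm of where they stood, upright within 0.1 rad (horizontal distance between large_square and holder_large_square below 0.014 m and z of large_square in the frame of holder_large_square between 0.002 and 0.01 m and angle between each of large_square, small_square, large_round, small_round's own z axis and vertical below 0.08 rad and linear speed of each of large_square, small_square, large_round, small_round below 0.02 m/s and horizontal distance between small_square and holder_small_square below 0.014 m and z of small_square in the frame of holder_small_square between 0.002 and 0.01 m and horizontal distance between large_round and holder_large_round below 0.014 m and z of large_round in the frame of holder_large_round between 0.002 and 0.01 m and horizontal distance between small_round and holder_small_round below 0.014 m and z of small_round in the frame of holder_small_round between 0.002 and 0.01 m and distance of each of open_large, open_small from where it was at the start of the episode below 0.02 m and angle between each of open_large, open_small's own z axis and vertical below 0.1 rad); the robot touches nothing.
It fails at once if a bottle without a cap is moved by more than 20 mm (distance of any of open_large, open_small from where it was at the start of the episode above 0.02 m).
It fails at once if a bottle is knocked over (leans by more than 30 degrees) (angle between any of large_square, small_square, large_round, small_round, open_large, open_small's own z axis and vertical above 0.52 rad).
It fails at once if a bottle is dropped or thrown (faster than 0.5 m/s while the fingers do not hold it, about 13 mm of free fall) ((linear speed of large_square above 0.5 m/s and contact force between the fingers and large_square below 0.05 N) or (linear speed of small_square above 0.5 m/s and contact force between the fingers and small_square below 0.05 N) or (linear speed of large_round above 0.5 m/s and contact force between the fingers and large_round below 0.05 N) or (linear speed of small_round above 0.5 m/s and contact force between the fingers and small_round below 0.05 N)).
It also fails if it takes over 96 s, if anything falls off the work surface, if the arm or the gripper's body presses on something with over 40 N, if the wrist force passes 120 N, or if a joint passes its speed limit or range.

## Working session

There is one attempt and no reset: what is moved stays moved. The work goes in short steps, Python scripts to look and compute and a shell command to move; the robot and the scene stay as the last step left them, time stands still between calls to the robot, and variables do not carry over. Pictures are saved under pics/ and viewed, at most 14 in all, crops included, and the job is handed in when it is done.

```bash
mkdir -p pics
cat > h.py <<'E'
import numpy as np, cv2, pickle
from station import arm
def snap(n,f):
    c=arm.capture(n); cv2.imwrite(f'pics/{f}.png',cv2.cvtColor(np.asarray(c['frame']),cv2.COLOR_RGB2BGR)); pickle.dump(c,open(f'pics/{f}.pkl','wb')); return c
def load(f): return pickle.load(open(f'pics/{f}.pkl','rb'))
def K(c): return np.array([[c['fx'],0,c['cx']],[0,c['fy'],c['cy']],[0,0,1.]])
def R(c):
    r=np.array(c['rotation'],float)
    return r if r.shape==(3,3) else cv2.Rodrigues(r)[0]
def plane(c,uv,z):
    p=cv2.undistortPoints(np.array(uv,float).reshape(-1,1,2),K(c),np.array(c['dist_coeffs'],float))[:,0]
    d=np.c_[p,np.ones(len(p))]@R(c).T; o=np.array(c['position'])
    return o+d*((z-o[2])/d[:,2])[:,None]
E
python3 - <<'E'
from h import *
for n in ['top','scene','wrist']:
    c=snap(n,n+'0'); print(n,c['position'],np.round(c['rotation'],3).tolist(),c['fx'])
print(arm.sense())
E
```

```text
top [0.38484162 0.00409969 1.16907205] [-2.136, 2.173, -0.177] 482.8432087660669
scene [1.16741998 0.02436464 0.99464515] [-1.882, -1.923, 0.576] 473.18655604375664
wrist [0.30842589 0.52114223 0.37339041] [1.623, -2.444, -0.398] 307.48438396967333
{'time': 0.15, 'q': array([ 1.50570839e+00,  4.06884002e-02,  8.40339248e-02, -3.06797184e-04,
       -1.61551001e+00, -3.33687234e-01]), 'joint_velocities': array([-0.00025479, -0.00200889,  0.00477289, -0.00018242,  0.00057383,
       -0.0019529 ]), 'joint_torque': array([-2.62540918e-03, -3.68628073e+01,  3.47686350e+01,  6.93629801e+00,
       -4.52737499e-03,  7.11170856e-07]), 'ee_pos': array([0.23283564, 0.55270326, 0.23050237]), 'orientation': array([ 3.07798660e+00, -6.21954926e-01, -1.89272594e-04]), 'contact_force': array([-0.95133148, -0.23313951, -1.1819931 ]), 'ft_torque': array([ 0.01924911, -0.05382631, -0.00458224]), 'grasp_force': 0.0, 'opening': 0.08497125575661404}
```

View pics/top0.png

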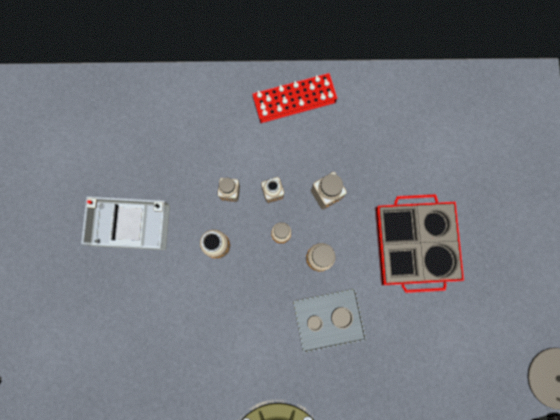

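View pics/scene0.png

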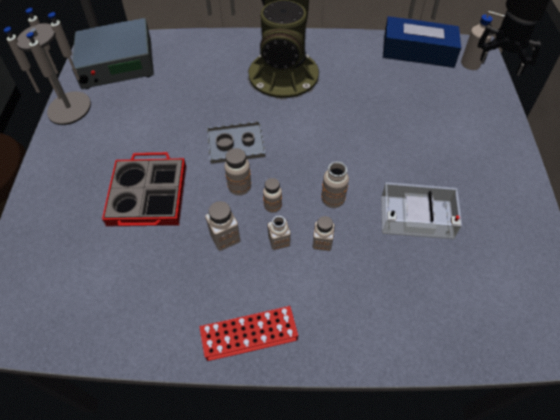

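Top view: large_square cap at about (331,184), small_square (228,186), small_round (281,231) and large_round (321,257). The open bottles are at (211,241) and (272,186). Carrier holders: LS (400,225), SR (436,223), SS (402,263), LR (440,262). The two loose caps on the mat are decoys.

Run:
```python
from h import *
c=load('top0'); im=cv2.imread('pics/top0.png'); 
for n,u,v in [('LS',331,184),('SS',228,186),('SR',281,231),('LR',321,257),('bench',180,150),('blk',418,243),('fl',400,225)]:
    print(n,im[v-1:v+2,u-1:u+2].reshape(-1,3).mean(0).round(),cv2.cvtColor(im,cv2.COLOR_BGR2HSV)[v,u])
a=cv2.resize(im[165:275,195:350],None,fx=5,fy=5,interpolation=cv2.INTER_CUBIC)
cv2.imwrite('pics/za.png',a)
b=cv2.resize(im[190:296,370:470],None,fx=5.5,fy=5.5,interpolation=cv2.INTER_CUBIC)
cv2.imwrite('pics/zb.png',b)
```

```text
LS [131. 143. 151.] [ 20  34 149]
SS [133. 145. 152.] [ 18  31 150]
SR [138. 151. 158.] [ 20  32 157]
LR [140. 154. 160.] [ 19  30 160]
bench [143. 133. 127.] [110  27 143]
blk [118. 129. 134.] [ 20  29 133]
fl [32. 30. 29.] [120  48  32]
```

View pics/za.png

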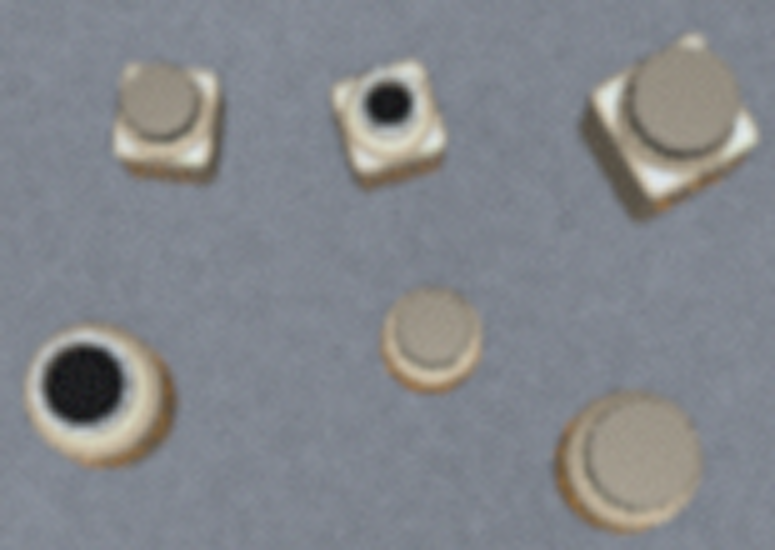

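View pics/zb.png

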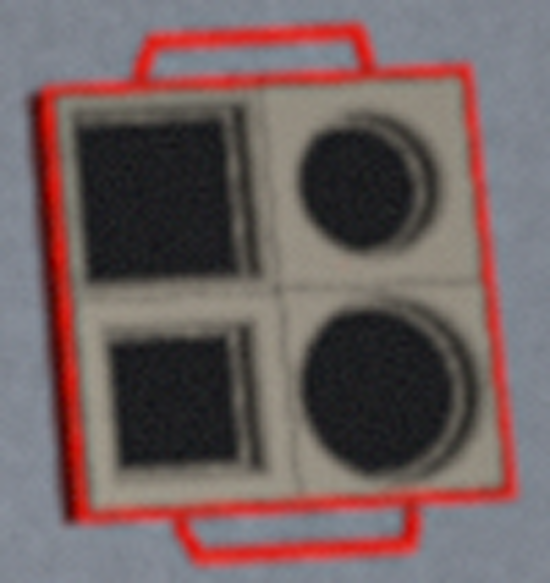

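The crops sharpen the cap centres: SS (159,101), LS (684,100), SR (432,329) and LR (642,453) in crop pixels. They also give the corners of the four-block grid: (60,98), (468,75), (508,492), (90,508).

Run:
```python
from h import *
c=load('top0'); s=load('scene0')
A=lambda p,k,u0,v0:[( (x+.5)/k-.5+u0,(y+.5)/k-.5+v0) for x,y in p]
za=lambda p:A(p,5,195,165); zb=lambda p:A(p,5.5,370,190)
caps=dict(LS=((684,100),.125,(221,212)),SS=((159,101),.095,(323,227)),SR=((432,329),.095,(272,187)),LR=((642,453),.125,(235,158)))
im=cv2.imread('pics/top0.png').astype(int); hsv=cv2.cvtColor(im.astype(np.uint8),cv2.COLOR_BGR2HSV)
m=((im[...,2]-im[...,0]>8)&(im[...,2]<175)&(hsv[...,1]<45)&(im[...,2]>125)).astype(np.uint8)
m=cv2.morphologyEx(m,cv2.MORPH_OPEN,np.ones((3,3),np.uint8))
n,l,st,ce=cv2.connectedComponentsWithStats(m,connectivity=4)
for k,(p,z,sp) in caps.items():
    uv=za([p]); i=l[int(round(uv[0][1])),int(round(uv[0][0]))]
    P=plane(c,uv,z)[0]; Q=plane(s,[sp],z)[0]; M=plane(c,[ce[i]],z)[0]
    print(k,np.round(P*1000,1)[:2],'mask',np.round(M*1000,1)[:2],st[i][2:],'scene',np.round(Q*1000,1)[:2])
for k,p,z in [('LSbody',[(592,103),(693,37),(757,134),(648,195)],.088),('SSbody',[(127,65),(217,72),(210,164),(116,154)],.064)]:
    q=plane(c,za(p),z)[:,:2]*1000; e=np.roll(q,-1,0)-q
    print(k,q.mean(0).round(1),np.hypot(*e.T).round(1),(np.degrees(np.arctan2(e[:,1],e[:,0]))%90).round(1))
for k,p,z in [('open_large',[(84,384)],.122),('open_small',[(388,104)],.092)]: print(k,plane(c,za(p),z)[0,:2]*1000)
q=plane(c,zb([(60,98),(468,75),(508,492),(90,508)]),.034)[:,:2]*1000; e=np.roll(q,-1,0)-q
print('grid',q.round(1).tolist(),np.hypot(*e.T).round(1),(np.degrees(np.arctan2(e[:,1],e[:,0]))%90).round(1))
ctr=q.mean(0); print('centre',ctr, 'seam',plane(c,zb([(278,286)]),.034)[0]*1000)
for k,a in zip(['LS','SR','LR','SS'],q): print('holder',k,((a+ctr)/2).round(1))
q=plane(s,[(115,160),(184,161),(178,221),(107,222)],.038)[:,:2]*1000;print('scene rim ctr',q.mean(0),[np.hypot(*x).round() for x in (np.roll(q,-1,0)-q)])
o=arm.sense()['orientation'];r=cv2.Rodrigues(o)[0];print(r.round(3))
```

```text
LS [ 597.4 -130.5] mask [ 598.6 -131.1] [ 22  21 353] scene [ 603.3 -125.3]
SS [606.6 103.7] mask [607.7 104.5] [ 16  14 187] scene [619.5 100.5]
SR [500.8 -17.9] mask [501.  -18.8] [ 17  16 217] scene [511.6 -16.5]
LR [ 442.2 -107. ] mask [ 442.2 -107.2] [ 23  25 434] scene [ 449.5 -106.1]
LSbody [ 597.  -129.8] [56.1 53.5 57.7 49.4] [32.5 31.2 28.4 29.5]
SSbody [607.  102.7] [42.1 43.7 43.9 42.4] [84.6 85.4 82.9 83.1]
open_large [476.47163753 134.00022145]
open_small [6.04254240e+02 1.16517536e-01]
grid [[558.6, -257.9], [565.9, -437.3], [385.5, -441.7], [382.2, -262.1]] [179.5 180.5 179.6 176.5] [2.3 1.4 1.1 1.4]
centre [ 473.0274852  -349.74346873] seam [ 475.18398248 -348.21540988   34.        ]
holder LS [ 515.8 -303.8]
holder SR [ 519.5 -393.5]
holder LR [ 429.2 -395.7]
holder SS [ 427.6 -305.9]
scene rim ctr [ 482.71870265 -339.40512351] [np.float64(190.0), np.float64(186.0), np.float64(178.0), np.float64(196.0)]
[[ 0.922 -0.388 -0.   ]
 [-0.388 -0.922 -0.001]
 [ 0.     0.001 -1.   ]]
```

Run:
```python
from h import *
im=cv2.imread('pics/scene0.png')
cv2.imwrite('pics/zs.png',cv2.resize(im[135:265,95:355],None,fx=3,fy=3,interpolation=cv2.INTER_CUBIC))
c=load('scene0')
g=[(597.4,-130.5,125),(606.6,103.7,95),(500.8,-17.9,95),(442.2,-107,125),(474,-349,34)]
p=cv2.projectPoints(np.array(g)/1000,cv2.Rodrigues(R(c).T)[0],-R(c).T@np.array(c['position']),K(c),np.array(c['dist_coeffs'],float))[0][:,0]
print(((p-[95,135]+.5)*3-.5).round(1).tolist())
```

```text
[[372.7, 225.1], [688.8, 262.3], [530.7, 145.9], [420.5, 62.9], [144.9, 159.2]]
```

View pics/zs.png

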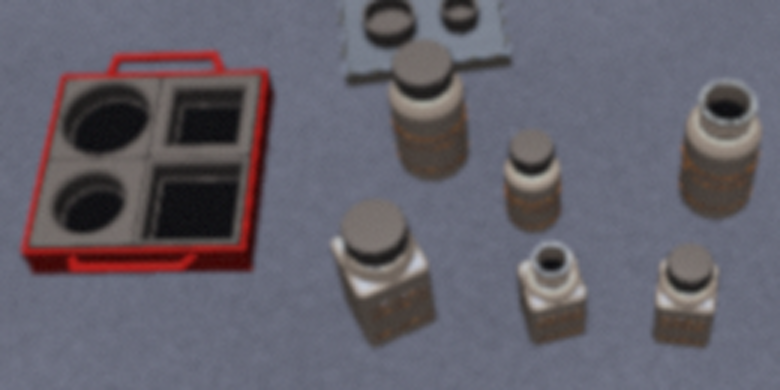

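The scene view agrees with the top-view positions to about 1 px (2 mm). The exception is the carrier seam, so I use a carrier centre of (475,-347.5) and a yaw of 1.5°. The first move goes to small_square.

```bash
python3 -m crank '25 -30 0 0 0 0 0.65;25 -30 0 0 0 0 0.65;25 -30 0 0 0 0 0.65;25 -30 0 0 0 0 0.65;25 -30 0 0 0 0 0.65;25 -30 0 0 0 0 0.65;25 -30 0 0 0 0 0.65;25 -30 0 0 0 0 0.65;25 -30 0 0 0 0 0.65;25 -30 0 0 0 0 0.65' 40
python3 -m crank '25 -30 0 0 0 0 0.65;25 -30 0 0 0 0 0.65;25 -30 0 0 0 0 0.65;25 -30 0 0 0 0 0.65;24 -29 0 0 0 0 0.65;0 0 -25 0 0 0 0.65;0 0 -25 0 0 0 0.65;0 0 -25 0 0 0 0.65;0 0 -25 0 0 0 0.65;0 0 -15 0 0 0 0.65'
python3 -c "
from h import *
snap('wrist','w1')"
```

```text
time: 1.15
ee_pos: [0.4837, 0.2515, 0.2311]
orientation: [3.079, -0.622, -0.0]
contact_force: [1.0, 1.3, -0.9]
opening: 0.0555
grasp_force: 0.0
time: 2.15
ee_pos: [0.6059, 0.1036, 0.1134]
orientation: [3.078, -0.622, -0.005]
contact_force: [-0.5, -0.2, -1.2]
opening: 0.0557
grasp_force: 0.0
```

View pics/w1.png

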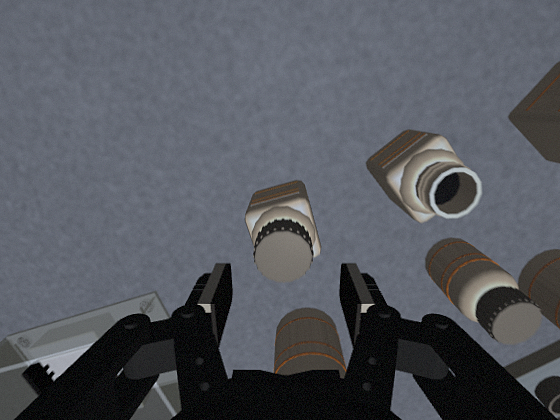

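The wrist view shows the small_square cap at (283,256), centred between the fingertips at x = 230 and 342. Descend and grip.

```bash
python3 -m crank '1 0 -16 0 0 0 0.65;0 0 -16 0 0 0 0.65;0 0 -15 0 0 0 0.65;0 0 0 0 0 0 0.65;0 0 0 0 0 0 0;0 0 0 0 0 0 0;0 0 0 0 0 0 0;0 0 0 0 0 0 0;0 0 0 0 0 0 0;0 0 0 0 0 0 0' 40
```

```text
time: 3.2
ee_pos: [0.6084, 0.1041, 0.0701]
orientation: [-3.079, 0.622, -0.002]
contact_force: [-0.1, 1.2, 2.4]
opening: 0.0346
grasp_force: 40.1
```

```bash
python3 -m crank '0 0 15 0 0 0 0;0 0 30 0 0 0 0;0 0 35 0 0 0 0;0 0 35 0 0 0 0;0 0 35 0 0 0 0;-15 -34 0 0 0 1.5 0;-15 -34 0 0 0 1.5 0;-15 -34 0 0 0 1.5 0;-15 -34 0 0 0 1.5 0;-15 -34 0 0 0 1.5 0'
python3 -m crank '-15 -34 0 0 0 0 0;-15 -34 0 0 0 0 0;-15 -34 0 0 0 0 0;-15 -34 0 0 0 0 0;-15 -34 0 0 0 0 0;-15 -34 0 0 0 0 0;-13 -35 0 0 0 0 0;0 0 0 0 0 0 0;0 0 0 0 0 0 0;0 0 0 0 0 0 0'
python3 -c "
from h import *
snap('wrist','w2');snap('top','t2')"
```

```text
time: 4.2
ee_pos: [0.5319, -0.0674, 0.2201]
orientation: [3.114, -0.418, 0.0]
contact_force: [1.2, 0.0, -0.5]
opening: 0.0347
grasp_force: 40.2
time: 5.2
ee_pos: [0.4301, -0.3046, 0.2196]
orientation: [-3.113, 0.419, -0.0]
contact_force: [1.1, -0.1, -1.2]
opening: 0.0347
grasp_force: 40.2
```

View pics/w2.png

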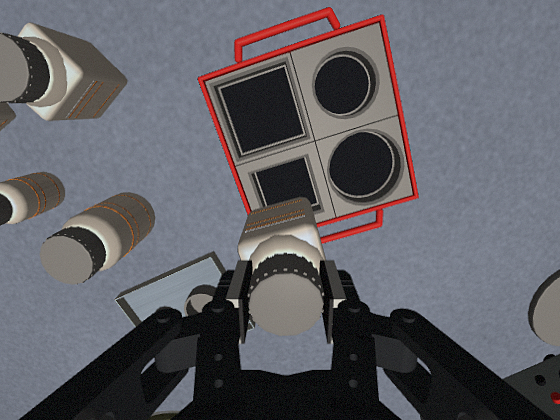

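The wrist view shows the bottle held straight. The carrier seam cross is at (316,138) and the rim corners are (199,78), (383,14) and (416,197). I'll check them.

Run:
```python
from h import *
c=load('w2')
print('seam',plane(c,[(316,138)],.034)[0]*1000)
q=plane(c,[(199,78),(383,14),(416,197)],.038)[:,:2]*1000; print(q.round(1).tolist(),(q[0]+q[2])/2,np.hypot(*(q[1]-q[0])),np.hypot(*(q[2]-q[1])))
```

```text
seam [ 473.96297227 -349.69013437   34.        ]
[[561.0, -252.5], [568.8, -436.9], [383.9, -441.3]] [ 472.46532946 -346.89854516] 184.51995816836273 184.95625304047036
```

```bash
python3 -m crank '0 0 -25 0 0 0 0;0 0 -30 0 0 0 0;0 0 -30 0 0 0 0;0 0 -15 0 0 0 0;0 0 -12 0 0 0 0;0 0 -10 0 0 0 0;0 0 -8 0 0 0 0;0 0 -5 0 0 0 0;0 0 -3 0 0 0 0;0 0 0 0 0 0 0'
python3 -m crank '0 0 -1 0 0 0 0;0 0 -1 0 0 0 0;0 0 0 0 0 0 0;0 0 0 0 0 0 0;0 0 0 0 0 0 0;0 0 0 0 0 0 0;0 0 0 0 0 0 0;0 0 0 0 0 0 0;0 0 0 0 0 0 0;0 0 0 0 0 0 0'
```

```text
time: 6.3
ee_pos: [0.43, -0.3052, 0.0813]
orientation: [3.113, -0.42, 0.0]
contact_force: [0.3, 0.5, -1.0]
opening: 0.0346
grasp_force: 40.3
time: 7.3
ee_pos: [0.4303, -0.3053, 0.08]
orientation: [3.113, -0.419, 0.002]
contact_force: [-0.1, 1.7, 6.1]
opening: 0.0348
grasp_force: 40.6
```

```bash
python3 -m crank '0 0 0 0 0 0 0.65;0 0 0 0 0 0 0.65;0 0 0 0 0 0 0.65;0 0 20 0 0 0 0.65;0 0 40 0 0 0 0.65;0 0 40 0 0 0 0.65;0 0 40 0 0 0 0.85;28 29 0 0 0 0 0.85;28 29 0 0 0 0 0.85;28 29 0 0 0 0 0.85'
python3 -c "
from h import *
snap('wrist','w3')"
python3 -m crank '28 29 0 0 0 0 0.85;28 29 0 0 0 0 0.85;28 29 0 0 0 0 0.85;0 0 0 0 0 0 0.85;0 0 -30 0 0 0 0.85;0 0 -30 0 0 0 0.85;0 0 -20 0 0 0 0.85;0 0 -10 0 0 0 0.85;0 0 0 0 0 0 0.85;0 0 0 0 0 0 0.85'
python3 - <<'E'
from h import *
snap('wrist','w4')
a=cv2.imread('pics/w3.png');b=cv2.imread('pics/w4.png')
cv2.imwrite('pics/w34.png',cv2.resize(np.hstack([a,b]),(800,300)))
E
```

```text
time: 8.3
ee_pos: [0.5147, -0.2171, 0.2194]
orientation: [-3.113, 0.421, -0.001]
contact_force: [1.5, -0.3, 0.0]
opening: 0.0727
grasp_force: 0.0
time: 9.35
ee_pos: [0.5984, -0.1315, 0.1305]
orientation: [3.113, -0.42, 0.002]
contact_force: [-0.1, -0.3, -0.2]
opening: 0.0727
grasp_force: 0.0
```

View pics/w34.png

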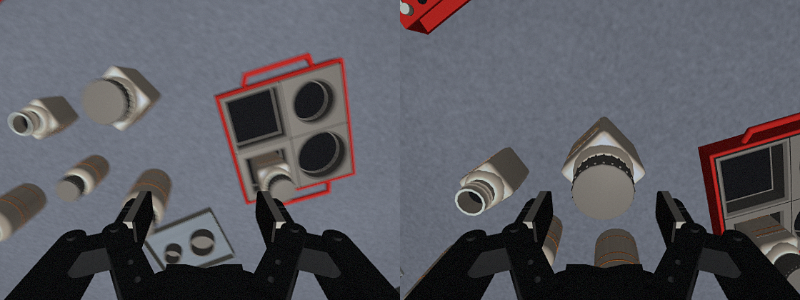

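Left: small_square stands upright in its pocket. Right: the large_square cap at about (603,190) is centred between the fingers (545 and 665).

```bash
python3 -m crank '0 1 -12 0 0 0 0.85;0 0 -12 0 0 0 0.85;0 0 -9 0 0 0 0.85;0 0 0 0 0 0 0.85;0 0 0 0 0 0 0;0 0 0 0 0 0 0;0 0 0 0 0 0 0;0 0 0 0 0 0 0;0 0 0 0 0 0 0;0 0 0 0 0 0 0' 60
```

```text
time: 10.4
ee_pos: [0.5983, -0.1302, 0.097]
orientation: [3.113, -0.419, 0.002]
contact_force: [0.3, -1.2, 3.1]
opening: 0.0483
grasp_force: 62.6
```

```bash
python3 -m crank '0 0 15 0 0 0 0;0 0 35 0 0 0 0;0 0 35 0 0 0 0;0 0 35 0 0 0 0;-12 -25 0 0 0 -4.5 0;-12 -25 0 0 0 -4.5 0;-12 -25 0 0 0 -4.5 0;-12 -25 0 0 0 -4.5 0;-12 -25 0 0 0 -4.5 0;-12 -25 0 0 0 -4.5 0'
python3 -m crank '-9 -23 0 0 0 -2 0;0 0 0 0 0 0 0;0 0 0 0 0 0 0;0 0 0 0 0 0 0;0 0 -15 0 0 0 0;0 0 -20 0 0 0 0;0 0 -20 0 0 0 0;0 0 -5 0 0 0 0;0 0 0 0 0 0 0;0 0 0 0 0 0 0'
python3 -c "
from h import *
snap('wrist','w5')"
```

```text
time: 11.4
ee_pos: [0.5251, -0.2807, 0.2162]
orientation: [-2.927, 1.139, 0.002]
contact_force: [0.2, 0.1, -1.7]
opening: 0.0485
grasp_force: 62.7
time: 12.4
ee_pos: [0.5174, -0.3031, 0.1572]
orientation: [2.909, -1.185, 0.002]
contact_force: [-0.2, 0.2, -1.8]
opening: 0.0486
grasp_force: 62.7
```

View pics/w5.png

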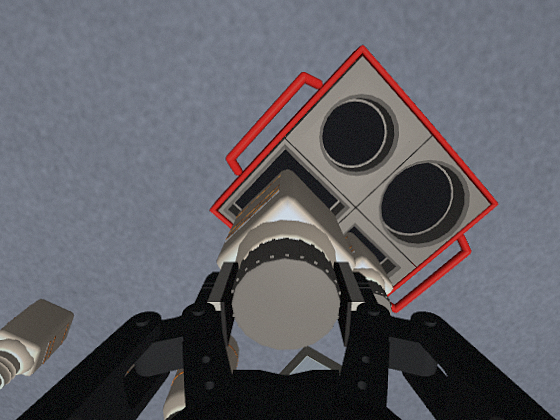

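The large_square bottle's edges run parallel to its pocket, with the bottle corner at (290,175) and the pocket corner at (287,150). Lower it.

```bash
python3 -m crank '0 0 -12 0 0 0 0;0 0 -12 0 0 0 0;0 0 -10 0 0 0 0;0 0 -7 0 0 0 0;0 0 -4 0 0 0 0;0 0 -3 0 0 0 0;0 0 -2 0 0 0 0;0 0 -1 0 0 0 0;0 0 0 0 0 0 0;0 0 0 0 0 0 0'
```

```text
time: 13.45
ee_pos: [0.5173, -0.3035, 0.1071]
orientation: [2.909, -1.185, 0.003]
contact_force: [-2.0, 2.0, 5.9]
opening: 0.0488
grasp_force: 63.5
```

```bash
python3 -m crank '0 0 0 0 0 0 0.8;0 0 0 0 0 0 0.8;0 0 0 0 0 0 0.8;0 0 20 0 0 0 0.8;0 0 40 0 0 0 0.8;0 0 40 0 0 0 0.8;0 0 20 0 0 0 0.65;-2 35 0 0 0 0 0.65;-2 35 0 0 0 0 0.65;-2 35 0 0 0 0 0.65'
python3 -m crank '-2 35 0 0 0 0 0.65;-2 35 0 0 0 0 0.65;-2 35 0 0 0 0 0.65;-2 35 0 0 0 0 0.65;-2 40 0 0 0 0 0.65;0 0 0 0 0 0 0.65;0 0 -30 0 0 0 0.65;0 0 -40 0 0 0 0.65;0 0 -30 0 0 0 0.65;0 0 -10 0 0 0 0.65'
python3 -c "
from h import *
snap('wrist','w6')"
```

```text
time: 14.45
ee_pos: [0.5108, -0.1971, 0.2251]
orientation: [-2.909, 1.187, -0.0]
contact_force: [-0.2, 0.3, -0.2]
opening: 0.0554
grasp_force: 0.0
time: 15.45
ee_pos: [0.4992, -0.0186, 0.1115]
orientation: [2.906, -1.185, -0.007]
contact_force: [-0.3, -0.4, 0.7]
opening: 0.0555
grasp_force: 0.0
```

View pics/w6.png

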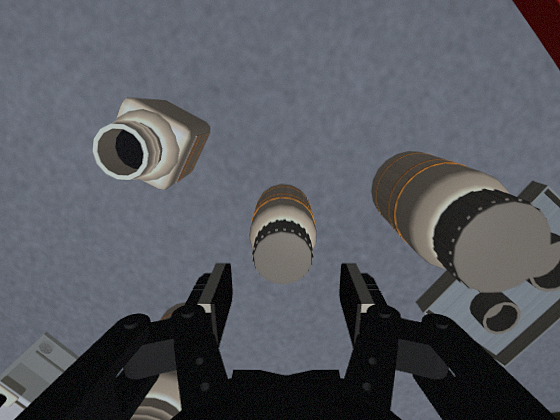

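small_round's cap at (282,256) is centred between the fingers.

```bash
python3 -m crank '1 0 -15 0 0 0 0.65;0 0 -14 0 0 0 0.65;0 0 -9 0 0 0 0.65;0 0 0 0 0 0 0.65;0 0 0 0 0 0 0;0 0 0 0 0 0 0;0 0 0 0 0 0 0;0 0 0 0 0 0 0;0 0 0 0 0 0 0;0 0 0 0 0 0 0' 40
```

```text
time: 16.5
ee_pos: [0.5025, -0.0181, 0.0782]
orientation: [-2.909, 1.185, -0.002]
contact_force: [-0.4, -0.2, 4.0]
opening: 0.0345
grasp_force: 40.4
```

It stopped a little high because of lag. I'll re-grip 8 mm lower.

```bash
python3 -m crank '0 0 0 0 0 0 0.6;0 0 0 0 0 0 0.6;0 0 -4 0 0 0 0.6;0 0 -4 0 0 0 0.6;0 0 0 0 0 0 0;0 0 0 0 0 0 0;0 0 0 0 0 0 0;0 0 0 0 0 0 0;0 0 0 0 0 0 0;0 0 0 0 0 0 0'
```

```text
time: 17.5
ee_pos: [0.5019, -0.0181, 0.0692]
orientation: [2.909, -1.186, -0.0]
contact_force: [0.2, -0.5, -0.2]
opening: 0.0346
grasp_force: 39.9
```

```bash
python3 -m crank '0 0 15 0 0 0 0;0 0 35 0 0 0 0;0 0 40 0 0 0 0;0 0 40 0 0 0 0;0 0 30 0 0 0 0;2 -37 0 0 0 0 0;2 -37 0 0 0 0 0;2 -37 0 0 0 0 0;2 -37 0 0 0 0 0;2 -37 0 0 0 0 0'
python3 -m crank '2 -37 0 0 0 0 0;2 -37 0 0 0 0 0;2 -37 0 0 0 0 0;1 -37 0 0 0 0 0;0 -37 0 0 0 0 0;0 -3 0 0 0 0 0;0 0 0 0 0 0 0;0 0 0 0 0 0 0;0 0 0 0 0 0 0;0 0 0 0 0 0 0'
```

```text
time: 18.5
ee_pos: [0.5119, -0.2047, 0.2308]
orientation: [-2.909, 1.185, -0.002]
contact_force: [1.1, 0.2, -0.7]
opening: 0.0345
grasp_force: 40.2
time: 19.5
ee_pos: [0.5193, -0.3902, 0.2299]
orientation: [2.91, -1.184, 0.001]
contact_force: [0.4, 1.0, -1.0]
opening: 0.0348
grasp_force: 40.2
```

```bash
python3 -m crank '0 0 -30 0 0 0 0;0 0 -35 0 0 0 0;0 0 -35 0 0 0 0;0 0 -18 0 0 0 0;0 0 -10 0 0 0 0;0 0 -8 0 0 0 0;0 0 -6 0 0 0 0;0 0 -4 0 0 0 0;0 0 -3 0 0 0 0;0 0 -1 0 0 0 0'
python3 -m crank '0 0 -1 0 0 0 0;0 0 -1 0 0 0 0;0 0 0 0 0 0 0;0 0 0 0 0 0 0;0 0 0 0 0 0 0;0 0 0 0 0 0 0.6;0 0 0 0 0 0 0.6;0 0 0 0 0 0 0.6;0 0 0 0 0 0 0.6;0 0 0 0 0 0 0.6'
```

```text
time: 20.5
ee_pos: [0.5191, -0.3912, 0.0795]
orientation: [2.909, -1.186, 0.001]
contact_force: [-0.3, -0.3, -0.5]
opening: 0.0347
grasp_force: 40.2
time: 21.5
ee_pos: [0.5189, -0.3911, 0.077]
orientation: [2.909, -1.186, -0.001]
contact_force: [-0.4, 0.6, -0.1]
opening: 0.0512
grasp_force: 0.0
```

```bash
python3 -m crank '0 0 20 0 0 0 0.6;0 0 40 0 0 0 0.6;0 0 40 0 0 0 0.6;0 0 40 0 0 0 0.7;0 0 10 0 0 0 0.85;-10 36 0 0 0 0 0.85;-10 36 0 0 0 0 0.85;-10 36 0 0 0 0 0.85;-10 36 0 0 0 0 0.85;-10 36 0 0 0 0 0.85'
python3 -m crank '-10 36 0 0 0 0 0.85;-10 36 0 0 0 0 0.85;-7 32 0 0 0 0 0.85;0 0 0 0 0 0 0.85;0 0 -30 0 0 0 0.85;0 0 -40 0 0 0 0.85;0 0 -20 0 0 0 0.85;0 0 0 0 0 0 0.85;0 0 0 0 0 0 0.85;0 0 0 0 0 0 0.85'
python3 -c "
from h import *
snap('wrist','w7')"
```

```text
time: 22.5
ee_pos: [0.4683, -0.2098, 0.2269]
orientation: [-2.909, 1.186, 0.0]
contact_force: [0.9, 0.2, 0.8]
opening: 0.0724
grasp_force: 0.0
time: 23.5
ee_pos: [0.4429, -0.1074, 0.1392]
orientation: [-2.908, 1.186, -0.004]
contact_force: [-0.3, 1.4, -0.1]
opening: 0.0726
grasp_force: 0.0
```

View pics/w7.png

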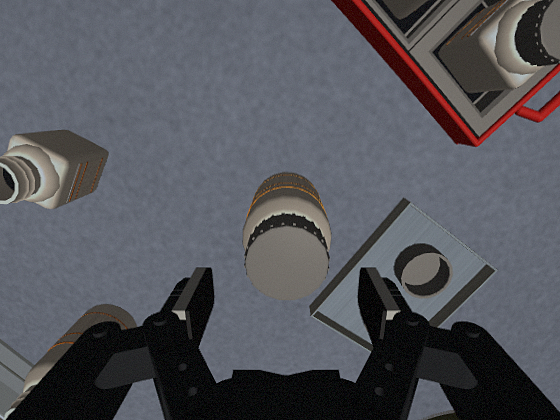

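large_round's cap at (288,260) is centred between the fingers (212 and 360).

```bash
python3 -m crank '0 0 -15 0 0 0 0.85;0 0 -15 0 0 0 0.85;0 0 -11 0 0 0 0.85;0 0 0 0 0 0 0.85;0 0 0 0 0 0 0.85;0 0 0 0 0 0 0;0 0 0 0 0 0 0;0 0 0 0 0 0 0;0 0 0 0 0 0 0;0 0 0 0 0 0 0' 60
```

```text
time: 24.55
ee_pos: [0.4425, -0.1073, 0.0973]
orientation: [-2.909, 1.186, -0.003]
contact_force: [-1.0, -0.1, 5.1]
opening: 0.0482
grasp_force: 62.8
```

```bash
python3 -m crank '0 0 15 0 0 0 0;0 0 40 0 0 0 0;0 0 40 0 0 0 0;0 0 40 0 0 0 0;-2 -36 0 0 0 0 0;-2 -36 0 0 0 0 0;-2 -36 0 0 0 0 0;-2 -36 0 0 0 0 0;-1 -36 0 0 0 0 0;-1 -36 0 0 0 0 0'
python3 -m crank '-1 -36 0 0 0 0 0;0 -34 0 0 0 0 0;0 0 0 0 0 0 0;0 0 0 0 0 0 0;0 0 0 0 0 0 0;0 0 -20 0 0 0 0;0 0 -20 0 0 0 0;0 0 -20 0 0 0 0;0 0 0 0 0 0 0;0 0 0 0 0 0 0'
python3 -c "
from h import *
snap('wrist','w8')"
```

```text
time: 25.55
ee_pos: [0.4315, -0.3242, 0.231]
orientation: [-2.909, 1.185, 0.002]
contact_force: [1.2, 1.1, -2.5]
opening: 0.0487
grasp_force: 63.1
time: 26.55
ee_pos: [0.4312, -0.3926, 0.1722]
orientation: [2.909, -1.184, 0.001]
contact_force: [0.5, 0.5, -1.4]
opening: 0.0482
grasp_force: 63.2
```

View pics/w8.png

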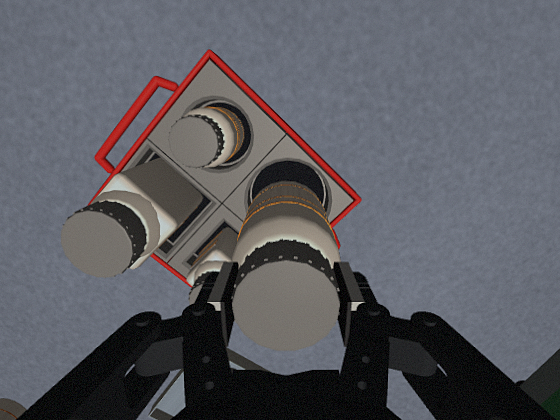

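large_round is above its pocket and the other three bottles are seated and upright. Lower it and release.

```bash
python3 -m crank '0 0 -18 0 0 0 0;0 0 -15 0 0 0 0;0 0 -12 0 0 0 0;0 0 -8 0 0 0 0;0 0 -5 0 0 0 0;0 0 -4 0 0 0 0;0 0 -2 0 0 0 0;0 0 -1 0 0 0 0;0 0 -1 0 0 0 0;0 0 0 0 0 0 0'
```

```text
time: 27.6
ee_pos: [0.4314, -0.3936, 0.1074]
orientation: [2.908, -1.185, 0.004]
contact_force: [-2.2, 1.0, 5.4]
opening: 0.0484
grasp_force: 64.1
```

```bash
python3 -m crank '0 0 0 0 0 0 0.8;0 0 0 0 0 0 0.8;0 0 0 0 0 0 0.8;0 0 20 0 0 0 0.8;0 0 40 0 0 0 0.8;0 0 40 0 0 0 0.8;0 0 40 0 0 0 0.8;0 40 0 0 0 0 0.8;0 40 0 0 0 0 0.8;0 40 0 0 0 0 0.8'
python3 -m crank '0 40 0 0 0 0 0.8;0 40 0 0 0 0 0.8;0 40 0 0 0 0 0.8;0 40 0 0 0 0 0.8;0 40 0 0 0 0 0.8;0 40 0 0 0 0 0.8;0 40 0 0 0 0 0.8;0 0 0 0 0 0 0.8;0 0 0 0 0 0 0.8;0 0 0 0 0 0 0.8'
python3 - <<'E'
from h import *
snap('top','t9');snap('scene','s9')
a=cv2.resize(cv2.imread('pics/t9.png')[180:310,360:490],(400,400),interpolation=cv2.INTER_CUBIC)
b=cv2.resize(cv2.imread('pics/s9.png')[130:260,85:215],(400,400),interpolation=cv2.INTER_CUBIC)
cv2.imwrite('pics/f.png',np.hstack([a,b]))
E
```

```text
time: 28.6
ee_pos: [0.4308, -0.272, 0.2452]
orientation: [-2.908, 1.187, -0.0]
contact_force: [1.2, 1.1, 0.6]
opening: 0.0684
grasp_force: 0.0
time: 29.6
ee_pos: [0.431, 0.0064, 0.2454]
orientation: [2.909, -1.186, 0.0]
contact_force: [0.5, 0.2, -0.2]
opening: 0.0683
grasp_force: 0.0
```

View pics/f.png

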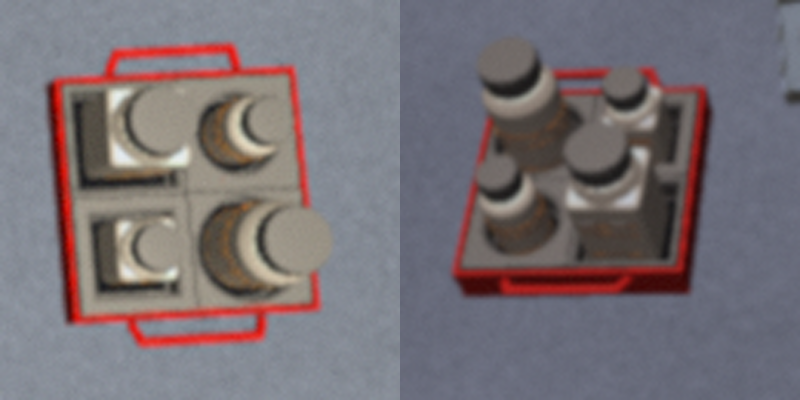

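All four bottles are standing in their own pockets. A quick check of the cap positions before handing in.

Run:
```python
from h import *
c=load('t9'); f=130/400
for k,(x,y),z,h in [('LS',(164,121),.135,(517,-303)),('SR',(267,121),.105,(519,-391)),('LR',(297,239),.135,(431,-393)),('SS',(156,248),.105,(430,-305))]:
    print(k,(plane(c,[((x+.5)*f-.5+360,(y+.5)*f-.5+180)],z)[0,:2]*1000-h).round(1))
arm.job_done()
```

```text
LS [-0.4 -1.2]
SR [0.1 2.5]
LR [0.9 0.1]
SS [-1.3  3. ]
the job is handed in; nothing more can be done
```

All four capped bottles are upright in their matching pockets, with caps measured within about 4 mm of the pocket centres; neither open bottle was touched, and the job was handed in at about 30 s.

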